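# Stop the lathe and point out the forgotten chuck key

### The job

A pupil has left the chuck key in the lathe: push the red emergency-stop mushroom on the headstock all the way in so that it stays in, then point down at the chuck key that is standing in the lathe chuck, with the fingertips a few centimetres straight above its handle, and stay there for two seconds. After that point in the same way for two seconds at the empty, orange-ringed hole in the wooden tool block where the key belongs. The pupil will put it back: do not touch the key, do not press the green start button, and leave everything else where it is.

Things in the scene. Friction and masses are not known exactly. Their poses are not given: they have to be found in the camera images.
- lathe: green bench lathe, fixed to the bench, 560 mm long (its own y), 220 mm deep (its own x, operator's side at -x), on a dark chip tray. Origin: centre of its underside on the bench, z up. Headstock at its +y end (y 90 to 282 mm, top at 170 mm height, grey control panel on top up to 174 mm); spindle axis along y at 115 mm height, x = 0; tailstock at the -y end, highest point 170 mm
- estop_top (a point): centre of the top of the red emergency-stop mushroom (40 mm in diameter, on a yellow collar) on the control panel; 205 mm above the bench when out. It moves straight down as it is pushed in
- estop (a joint): how far the mushroom is pushed in: 0 = out, 0.006 m = fully in. It needs about 5 N on the way and more has no further effect; it latches, that is, it stays where it is left and does not spring back
- start_button (a joint): green start button (18 mm in diameter) on the same panel, 60 mm from the mushroom towards the lathe's +y end, its top 194 mm above the bench: 0 = out, 0.004 m = pressed, springs back. Not to be pressed
- chuck_key: T-shaped steel chuck key standing in a socket of the lathe's three-jaw chuck (80 mm in diameter), leaning up to 35 degrees towards the operator or 26 away. Origin at the chuck's surface, z along its 10 mm shaft; the cross bar (74 mm long, orange ends 12 mm thick) lies along its y at 66 mm. A knock can lift it or turn the chuck
- key_top (a point): top of the chuck key's handle: middle of the cross bar, 73 mm along the key's z; nothing on the key is more than 5 mm higher than this point. About 205 to 230 mm above the bench
- tool_block: wooden tool block, fixed, 190 mm (x) by 62 mm (y) by 45 mm high, with a row of four holes 14 mm wide and 32 mm deep, 46 mm apart along its x; origin: centre of its underside. Three holes hold lathe tools that stand up to 43 mm above the block's top; one is empty
- key_home (a point): centre of the mouth of the empty hole, at 46 mm above the bench, with a flat orange ring (29 mm in diameter) around it: where the chuck key belongs. Which of the four holes it is changes
- live_centre: steel lathe centre with a point, 22 mm wide, 70 mm long, loose in a hole of the tool block; origin: its lower end
- drill_bit: brass-coloured drill bit, 12 mm wide, 73 mm long, loose in a hole of the tool block; origin: its lower end
- countersink: dark countersink, 20 mm wide, 67 mm long, loose in a hole of the tool block; origin: its lower end
- carriage: the lathe's carriage with tool post and handwheels, on the bed between chuck and tailstock, its highest point 150 mm above the bench; slides along the bed if pushed. Origin on the bed's top, 65 mm up
- caliper: caliper lying on the bench, 200 mm long, 10 mm high; origin: centre of its underside
- small_key: small drill-chuck key with black ends lying flat on the bench (not the one meant), 68 by 55 mm, 14 mm high; origin: centre of its underside
- blank: aluminium round blank standing on the bench, 32 mm in diameter, 50 mm high; origin: centre of its underside
- oil: white oil bottle, 52 mm in diameter, 130 mm high; origin: centre of its underside
- brush: chip brush lying on the bench; origin: underside of its middle

How it is judged (in metres and radians):
On the way, in this order (a step that is already met when the one before it is completed fails the run):
1. the emergency stop is pushed in (value of joint estop above 0.0048 m), for 0.2 s.
2. the tool points down at the chuck key from just above its handle and dwells (horizontal distance between the grasp point and key_top below 0.022 m and distance between the grasp point and key_top between 0.02 and 0.09 m and height (world z) of the grasp point above 0.22 m and angle between the grasp point's own z axis and vertical above 2.4 rad), for 1.5 s.
3. the tool points down at the key's empty place from just above it and dwells (horizontal distance between the grasp point and key_home below 0.022 m and distance between the grasp point and key_home between 0.02 and 0.09 m and height (world z) of the grasp point above 0.065 m and angle between the grasp point's own z axis and vertical above 2.4 rad), for 1.5 s.
At the end, for the whole second after the job is handed in: Stop latched in (over 4.8 of 6 mm), start button out, key handle within 8 mm of its start, carriage and loose things within 15 mm. On the way the tool point dwelt 1.5 s over the key, then 1.5 s over the hole: pointing down, within 22 mm sideways, 20 to 90 mm away (value of joint estop above 0.0048 m and value of joint start_button below 0.002 m and distance of key_top from where it was at the start of the episode below 0.008 m and distance of each of carriage, live_centre, drill_bit, countersink, caliper, small_key, blank, oil, brush from where it was at the start of the episode below 0.015 m); the robot touches nothing.
It fails at once if the chuck key is touched, turned or lifted (contact force between any of the fingers, the arm and chuck_key above 0.3 N or distance of key_top from where it was at the start of the episode above 0.008 m).
It fails at once if the green start button is pressed (value of joint start_button above 0.002 m).
It fails at once if the carriage or a loose thing is displaced (distance of any of carriage, live_centre, drill_bit, countersink, caliper, small_key, blank, oil, brush from where it was at the start of the episode above 0.015 m).
It also fails if it takes over 53 s, if anything falls off the work surface, if the arm or the gripper's body presses on something with over 40 N, if the wrist force passes 120 N, or if a joint passes its speed limit or range.

### The arm

A 6-joint arm with a two-finger parallel gripper is mounted at the origin on the work surface. World frame = base frame: x ahead of the robot, y to its left, z up, the work surface at z = 0. Lengths are in mm, angles in rad, forces in N, time in s.
With the tool pointing down it reaches from about 400 to 925 mm from the base axis. Payload 12.5 kg.
Tool frame: the origin (TCP) lies between the finger pads, 19 mm behind the fingertips; this is the grasp point; z points along the fingers, y is the line along which they close (so a half turn about z gives the same grasp; the last joint's range is limited). The gripper opens to 95 mm and grips with 3 to 60 N. Pads are 20 mm wide; open, the fingers measure 119 mm over their backs; the gripper's body (75 mm by 180 mm) begins 59 mm behind the grasp point.
Start: joints at [1.2, 0.491, 1.559, -0, 1.092, -0.106], TCP at [163.554, 603.237, 233.461] pointing down, gripper open.
Joint ranges: [-3.1, 3.1], [-0.84, 2.19], [0.05, 2.79], [-1.13, 4.28], [0.06, 2.93], [-2.69, 2.69]. Speed limits (rad/s): [2.22, 2.22, 2.79, 3.14, 3.14, 3.14].

### API

Orientations are given as [roll, pitch, yaw] about the fixed x, y, z axes, in that order (R = Rz(yaw) Ry(pitch) Rx(roll)).
In Python, from cell import readout, eyes, env gives the robot as it stands.
- The arm moves only by the tool move_arm, never from a script. Its argument "plan" is a list of rows, each a list of 3 entries, a list of its own where there are three numbers: the turn, a rotation vector about the tool's x, y, z in degrees, then the shift along the tool's x, y, z in m, then the gripper command: -1 is shut, 1 is fully open, values between are in proportion. In form: [[[ax, ay, az], [x, y, z], jaw], ...]. A call has 1 to 5 rows; each row is the pose to reach, as a shift and turn from the pose commanded when the call began, along the tool's axes at that moment; what a row does not reach only later rows make up. A row lasts 1/8 s, in which the tool goes at most 62.5 mm and 10.7 degrees, less where a joint would pass 70% of its speed; a pose out of reach is approached as far as the arm can. A call with a gripper value outside its range is refused whole. The fingers move at their own pace and stop on an object; the grip force is fixed at half the most. Time passes only in rows, so rows that repeat a pose let the fingers close. It gives the time, the measured TCP pose, the force, the opening and the grip force at its end, in the units of the state.
- readout.state(): the state, without advancing time (a new reading comes with each control period).
- eyes.read_camera(name): name is "side" or "top"; returns a dict with "img" (480x640x3 uint8, red, green, blue), "K" (3x3 intrinsics, pixels), "extrinsics" (4x4, takes a point from camera to world coordinates). Camera axes: x right, y up, looking along -z (the intrinsics and any distortion apply to the point x, -y, -z); pixel columns grow to the right and rows downward; lengths in mm; the calibration is good to about 2 mm. A picture is of the moment at which its call begins. There is no depth.
- env.job_done(): hands the job in; it is judged then, once.
Trained networks look in a picture, given as the dict that the camera call returned (one of the last four; its "shot" number tells which), for a name from the list of things; names that differ only in an ending like _2 or _b are one class to them, and where a whole thing is asked for, a point or a joint stands for the part that bears it (a point fixed in the world has none). Each returns a list of dicts, best first, with "score" (0 to 1); they miss things now and then, are a little off and sometimes report something else, mostly with a low value. They report only what shows in the picture. A call takes as long as a camera call.
- eyes.cut_out(picture, name): "mask" (480x640 bool, what is visible of it) and "uv" ([column, row] in pixels, amid what is visible of it).
The state is a dict: "t": time; "joints": joint angles; "qvel": joint speeds; "tau": joint torques, N m; "eef_pos": TCP position; "tcp_rot": TCP orientation; "ft_force": force on the tool from outside, world axes, zero at the start; "moment": the same for the moment, N m; "opening": opening from 0.0 (shut) to 1.0 (fully open); "grip_force": force on a finger pad.
Only numpy, scipy, OpenCV 4.12 (cv2) and the standard library are available. Lean on these libraries where they do the work, as an engineer would, in place of code of your own. Each camera call takes 0.05 s, during which the arm holds its last target. There are 200 camera calls.

## Working session

There is one attempt and no reset: what is moved stays moved. The work goes in short steps, Python scripts to look and compute and a tool call to move; the robot and the scene stay as the last step left them, time stands still between calls to the robot, and variables do not carry over. Pictures are saved under pics/ and viewed, at most 10 in all, crops included, and the job is handed in when it is done.

Besides the shell and the picture viewer there is one more tool, called after "Call:" as name(argument=value, ...), one argument or row to a line, values as JSON. move_arm: Moves the arm, as the interface text tells. Its arguments: {"type":"object","properties":{"plan":{"type":"array","items":{"type":"array"}}},"required":["plan"]}

```bash
mkdir -p pics; cat > h.py <<'E'
import numpy as np, cv2
from cell import readout, eyes, env
def ray(p,uv):
    K=np.array(p["K"]);E=np.array(p["extrinsics"])
    d=np.linalg.inv(K)@[uv[0],uv[1],1]; d=E[:3,:3]@(d*[1,-1,-1]); return E[:3,3],d
def atz(p,uv,z):
    o,d=ray(p,uv); return o+d*(z-o[2])/d[2]
def proj(p,X):
    K=np.array(p["K"]);E=np.array(p["extrinsics"])
    c=E[:3,:3].T@(np.array(X)-E[:3,3]); c=K@(c*[1,-1,-1]); return c[:2]/c[2]
def tri(pa,ua,pb,ub):
    o1,d1=ray(pa,ua);o2,d2=ray(pb,ub)
    d1=d1/np.linalg.norm(d1);d2=d2/np.linalg.norm(d2)
    s=np.linalg.lstsq(np.c_[d1,-d2],o2-o1,rcond=None)[0]
    a=o1+s[0]*d1;b=o2+s[1]*d2; return (a+b)/2,np.linalg.norm(a-b)
E
python3 - <<'E'
from h import *
P={}
for n in("top","side"):
    p=P[n]=eyes.read_camera(n); cv2.imwrite(f"pics/{n}0.png",p["img"][:,:,::-1])
    print(n,[k for k in p],np.round(p["K"],1).tolist(),np.round(p["extrinsics"],2).tolist())
    for o in("lathe","estop_top","start_button","chuck_key","tool_block","key_home","oil"):
        try:
            for r in eyes.cut_out(p,o)[:2]: print(o,round(r["score"],2),np.round(r["uv"]),r["mask"].sum())
        except Exception as e: print(o,e)
print(readout.state())
E
```

```text
top ['img', 'K', 'extrinsics', 'shot'] [[616.3, 0.0, 321.6], [0.0, 616.3, 242.2], [0.0, 0.0, 1.0]] [[-0.01, 0.98, -0.19, 201.87], [-1.0, -0.0, 0.02, 73.51], [0.02, 0.19, 0.98, 1669.36], [0.0, 0.0, 0.0, 1.0]]
lathe 0.92 [322. 215.] 17466
lathe 0.16 [310. 299.] 106
estop_top 0.46 [264. 205.] 211
start_button 0.62 [220. 297.] 695
start_button 0.51 [244. 209.] 37
chuck_key 0.69 [315. 206.] 193
tool_block 0.73 [465. 242.] 1566
key_home 0.42 [473. 250.] 89
oil 0.97 [139. 260.] 479
side ['img', 'K', 'extrinsics', 'shot'] [[511.5, 0.0, 320.9], [0.0, 511.5, 243.6], [0.0, 0.0, 1.0]] [[0.89, 0.32, -0.33, 131.01], [-0.46, 0.62, -0.63, -661.34], [-0.0, 0.72, 0.7, 953.2], [0.0, 0.0, 0.0, 1.0]]
lathe 0.84 [363. 288.] 21041
lathe 0.74 [310. 181.] 32
estop_top 0.43 [324. 188.] 158
start_button 0.44 [310. 180.] 26
chuck_key 0.73 [320. 188.] 163
chuck_key 0.6 [340. 218.] 199
tool_block 0.85 [419. 429.] 3197
tool_block 0.27 [343. 221.] 275
key_home 0.53 [415. 433.] 120
oil 0.61 [229. 175.] 662
{'t': 0.8, 'joints': array([ 1.20038314e+00,  4.90869694e-01,  1.55887569e+00, -3.80461755e-05,
        1.09169039e+00, -1.05635730e-01]), 'qvel': array([-0.00053969,  0.00010377,  0.00088405, -0.00036559, -0.00151487,
       -0.00022218]), 'tau': array([-7.39490065e-05, -6.12421846e+01, -2.58419538e+01,  6.93613593e-02,
        4.45832277e-02, -8.88352474e-06]), 'eef_pos': array([163.5770647 , 603.24307085, 233.48816366]), 'tcp_rot': array([3.14144021e+00, 5.01176362e-05, 2.87683272e+00]), 'ft_force': array([ 0.4435144 ,  0.04700047, -0.37356911]), 'moment': array([-0.02410107, -0.04732477,  0.0220242 ]), 'grip_force': 0.0, 'opening': 0.9993720215975085}
```

```bash
python3 - <<'E'
import cv2
a=cv2.imread("pics/top0.png")[150:330,190:520]; cv2.imwrite("pics/t.png",cv2.resize(a,(800,436),interpolation=cv2.INTER_CUBIC))
a=cv2.imread("pics/side0.png"); cv2.imwrite("pics/s.png",cv2.resize(a[130:480,200:560],(617,600),interpolation=cv2.INTER_CUBIC))
E
```

```text
(no output)
```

View pics/t.png

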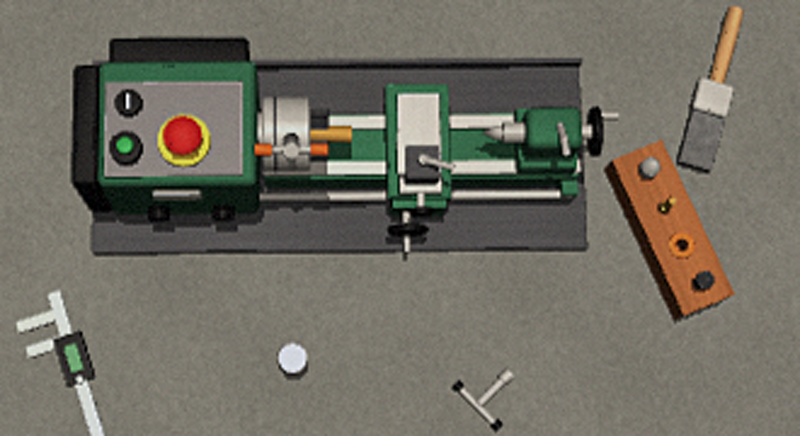

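View pics/s.png

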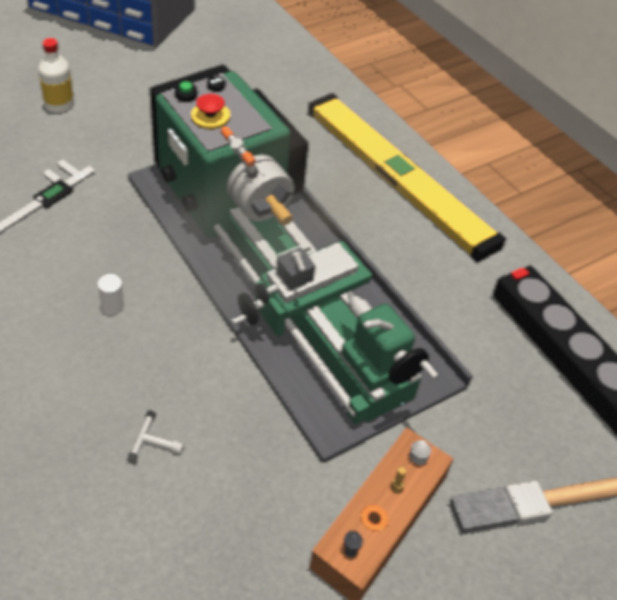

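```bash
python3 - <<'E'
from h import *
t=eyes.read_camera("top"); s=eyes.read_camera("side")
for n,a,b in(("estop",(264,205),(324,188)),("start",(244,209),(310,180)),("key",(315,206),(340,218)),("home",(473,250),(415,433))):
    X,e=tri(t,a,s,b); print(n,X.round(),e.round(1))
print("home46",atz(t,(473,250),46).round(),atz(s,(415,433),46).round(),"estop205",atz(t,(264,205),203).round(),atz(s,(324,188),203).round())
for p,n in((t,"top"),(s,"side")):
    r=eyes.cut_out(p,"chuck_key")
    for q in r[:2]:
        v,u=np.nonzero(q["mask"]); print(n,u.min(),u.max(),v.min(),v.max())
    q=max(eyes.cut_out(p,"lathe"),key=lambda r:r["score"])
    print(cv2.boxPoints(cv2.minAreaRect(np.argwhere(q["mask"])[:,::-1].astype(np.float32))).round().tolist())
E
```

```text
estop [579. 182. 203.] 4.8
start [568. 232. 197.] 1.4
key [564.  60. 214.] 14.3
home [ 485. -364.   54.] 9.1
home46 [ 491. -368.   46.] [ 484. -361.   46.] estop205 [576. 183. 203.] [581. 182. 203.]
top 297 323 206 214
[[219.0, 166.0], [444.0, 166.0], [444.0, 254.0], [219.0, 254.0]]
side 329 350 204 233
[[254.0, 205.0], [339.0, 147.0], [477.0, 352.0], [392.0, 410.0]]
```

The top view shows the mushroom at about (265,206), the start button at (242,211), the key's bar centre at about (311,211) and the ring at about (471,251). In the side view the key's bar centre is at (338,215) and the ring at (418,432), third of four holes. The network's key centres were off, so I'll recompute from these pixels.

```bash
python3 - <<'E'
from h import *
t=eyes.read_camera("top"); s=eyes.read_camera("side")
for n,a,b,z in(("estop",(265.5,206),(322.5,189),205),("start",(242,210.5),(308.5,181.5),194),("key",(311,211.2),(338.3,214.6),215),("home",(471.3,251),(418.2,432),46)):
    X,e=tri(t,a,s,b); print(n,X.round(),e.round(1),atz(t,a,z).round(),atz(s,b,z).round())
print(atz(t,(299,211.5),213).round(),atz(t,(324,211.5),213).round())
print(np.array(readout.state()["eef_pos"]).round(1))
E
```

```text
estop [574. 179. 205.] 1.9 [573. 179. 205.] [575. 178. 205.]
start [567. 237. 190.] 1.9 [565. 237. 194.] [565. 232. 194.]
key [556.  68. 218.] 0.8 [558.  68. 215.] [558.  71. 215.]
home [ 488. -363.   49.] 1.1 [ 488. -364.   46.] [ 490. -362.   46.]
[557.  97. 213.] [557.  36. 213.]
[163.6 603.2 233.5]
```

View pics/top0.png

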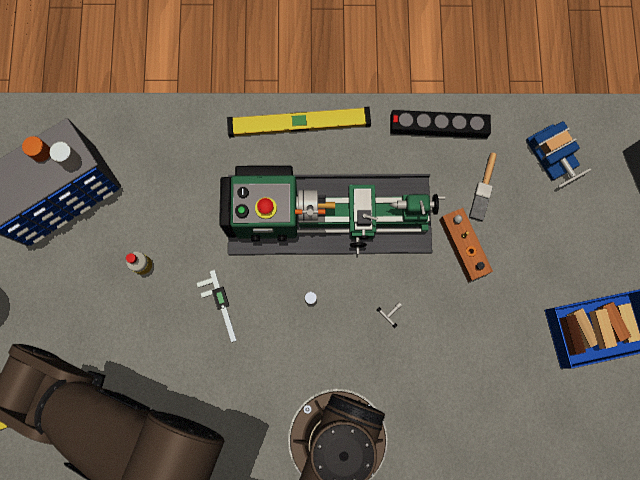

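```bash
cat > d.py <<'E'
import sys; from h import *
from scipy.spatial.transform import Rotation as R
st=readout.state(); r=R.from_euler("xyz",st["tcp_rot"])
print(st["t"],np.round(st["eef_pos"],1),np.round(st["ft_force"],1))
for a in sys.argv[1:]: print(a,(r.inv().apply(np.array(eval(a))-st["eef_pos"])/1000).round(3))
E
python3 d.py "[163.6,603.2,300]" "[574,179,250]"
```

```text
1.2 [163.6 603.2 233.5] [ 0.  -0.5 -0.7]
[163.6,603.2,300] [-0.    -0.    -0.067]
[574,179,250] [-0.507 -0.302 -0.017]
```

The full top view shows the path from the gripper to the mushroom (265,206) is clear; the cabinet (60,180) lies off it.

Call:
move_arm(
  plan=[
    [[0,0,0],[-0.03,-0.02,-0.05],-1],
    [[0,0,0],[-0.08,-0.05,-0.07],-1],
    [[0,0,0],[-0.13,-0.08,-0.07],-1],
    [[0,0,0],[-0.18,-0.11,-0.07],-1],
    [[0,0,0],[-0.23,-0.14,-0.07],-1],
  ],
)

```text
t: 1.82
eef_pos: [349.9, 406.5, 303.7]
tcp_rot: [3.141, 0.0, 2.877]
ft_force: [1.0, 0.7, 1.1]
opening: 0.533
grip_force: 0.0
```

Call:
move_arm(
  plan=[
    [[0,0,0],[-0.05,-0.03,0],-1],
    [[0,0,0],[-0.1,-0.06,0],-1],
    [[0,0,0],[-0.15,-0.09,0.0],-1],
    [[0,0,0],[-0.2,-0.12,0.0],-1],
    [[0,0,0],[-0.24,-0.145,0.0],-1],
  ],
)

```text
t: 2.45
eef_pos: [543.9, 203.3, 303.5]
tcp_rot: [3.141, 0.0, 2.876]
ft_force: [-0.2, 0.4, 0.3]
opening: 0.026
grip_force: 0.0
```

```bash
python3 d.py "[574,179,250]"
```

```text
2.45 [543.9 203.3 303.5] [-0.2  0.4  0.3]
[574,179,250] [-0.035 -0.016  0.053]
```

Call:
move_arm(
  plan=[
    [[0,0,0],[-0.037,-0.017,0],-1],
    [[0,0,0],[-0.037,-0.017,0.04],-1],
    [[0,0,0],[-0.037,-0.017,0.06],-1],
    [[0,0,0],[-0.037,-0.017,0.06],-1],
  ],
)

```text
t: 2.95
eef_pos: [573.4, 178.9, 242.2]
tcp_rot: [-3.141, -0.002, 2.877]
ft_force: [0.3, 0.1, -0.0]
opening: 0.006
grip_force: 0.0
```

```bash
python3 d.py "[574,179,217]"; python3 - <<'E'
from h import *
im=[]
for n in("top","side"):
    p=eyes.read_camera(n); u,v=proj(p,[574,179,205]).round().astype(int)
    print(n,u,v); im.append(cv2.resize(p["img"][v-40:v+40,u-50:u+50,::-1],(400,320),interpolation=cv2.INTER_CUBIC))
cv2.imwrite("pics/e.png",np.hstack(im))
E
```

```text
2.95 [573.4 178.9 242.2] [ 0.3  0.1 -0. ]
[574,179,217] [-0.001  0.     0.025]
top 265 206
side 322 189
```

View pics/e.png

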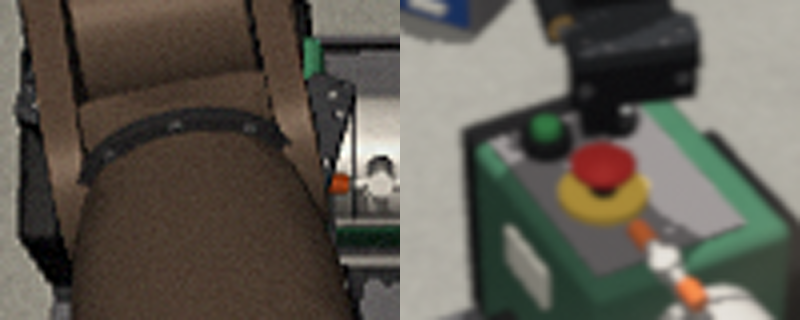

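The side crop shows the closed fingertips right above the mushroom, about 18 mm up, clear of the green button. Pushing down.

Call:
move_arm(
  plan=[
    [[0,0,0],[0,0,0.012],-1],
    [[0,0,0],[0,0,0.018],-1],
    [[0,0,0],[0,0,0.021],-1],
    [[0,0,0],[0,0,0.023],-1],
    [[0,0,0],[0,0,0.023],-1],
  ],
)

```text
t: 3.68
eef_pos: [573.8, 179.1, 220.6]
tcp_rot: [3.141, -0.0, 2.877]
ft_force: [-2.4, -0.1, 2.8]
opening: 0.006
grip_force: 1.2
```

Call:
move_arm(
  plan=[
    [[0,0,0],[0,0,0.001],-1],
    [[0,0,0],[0,0,0.002],-1],
    [[0,0,0],[0,0,0.003],-1],
    [[0,0,0],[0,0,0.004],-1],
    [[0,0,0],[0,0,0.004],-1],
  ],
)

```text
t: 4.3
eef_pos: [573.8, 179.1, 217.7]
tcp_rot: [3.141, 0.001, 2.877]
ft_force: [-5.6, -0.5, 13.1]
opening: 0.005
grip_force: 7.0
```

Call:
move_arm(
  plan=[
    [[0,0,0],[0,0,0.001],-1],
    [[0,0,0],[0,0,0.002],-1],
    [[0,0,0],[0,0,0.002],-1],
    [[0,0,0],[0,0,0.002],-1],
  ],
)

```text
t: 4.8
eef_pos: [573.9, 179.1, 217.5]
tcp_rot: [3.14, 0.003, 2.877]
ft_force: [-11.2, -2.1, 29.4]
opening: 0.003
grip_force: 14.5
```

Hard stop at fingertip height 198.5 mm: fully in. Lift off and go over the key.

Call:
move_arm(
  plan=[
    [[0,0,0],[0,0,-0.02],-1],
    [[0,0,0],[0,0,-0.06],-1],
    [[0,0,0],[0,0,-0.085],-1],
    [[0,0,0],[0,0,-0.085],-1],
  ],
)

```text
t: 5.3
eef_pos: [574.4, 179.1, 300.7]
tcp_rot: [3.14, 0.003, 2.877]
ft_force: [-0.0, -0.7, -0.2]
opening: 0.003
grip_force: 0.0
```

```bash
python3 d.py "[557,68,290]"; python3 - <<'E'
from h import *
p=eyes.read_camera("side")
for r in eyes.cut_out(p,"chuck_key")[:2]: print(r["score"],r["uv"])
u,v=330,205
cv2.imwrite("pics/e2.png",cv2.resize(p["img"][v-50:v+50,u-60:u+60,::-1],(720,600),interpolation=cv2.INTER_CUBIC))
E
```

```text
5.3 [574.4 179.1 300.7] [-0.  -0.7 -0.2]
[557,68,290] [-0.012 -0.112  0.011]
0.69 [342.9, 216.5]
```

View pics/e2.png

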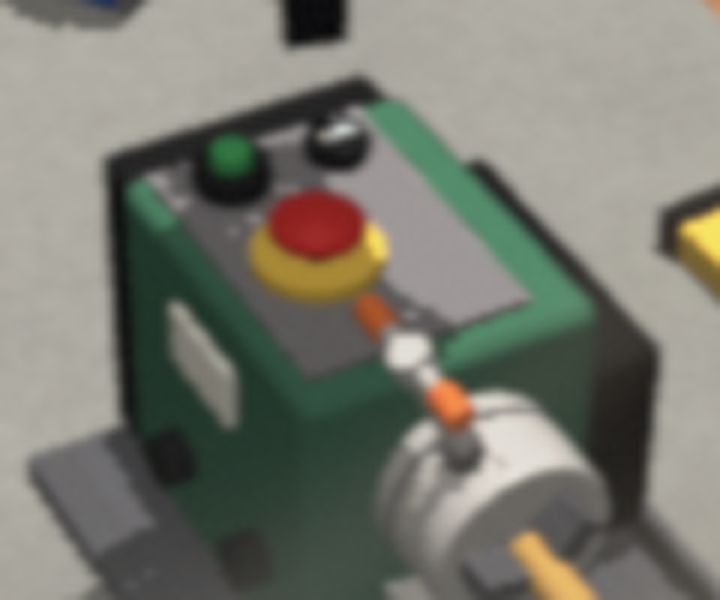

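The mushroom now sits down on its collar; the key's hub is at pixel (338,214), confirming its measured position of (557,68,~218).

Call:
move_arm(
  plan=[
    [[0,0,0],[-0.005,-0.05,0],-1],
    [[0,0,0],[-0.012,-0.1,0.0],-1],
    [[0,0,0],[-0.012,-0.112,0.01],-1],
    [[0,0,0],[-0.012,-0.112,0.028],-1],
    [[0,0,0],[-0.012,-0.112,0.028],-1],
  ],
)

```text
t: 6.02
eef_pos: [555.4, 68.1, 269.3]
tcp_rot: [-3.141, -0.004, 2.877]
ft_force: [0.2, -0.0, -0.8]
opening: 0.006
grip_force: 0.0
```

```bash
python3 d.py "[557,68,275]"; python3 - <<'E'
from h import *
im=[]
for n in("top","side"):
    p=eyes.read_camera(n); u,v=proj(p,[557,68,218]).round().astype(int)
    print(n,u,v,proj(p,[557,68,256])); im.append(cv2.resize(p["img"][v-40:v+40,u-50:u+50,::-1],(400,320),interpolation=cv2.INTER_CUBIC))
cv2.imwrite("pics/k.png",np.hstack(im))
E
```

```text
6.025 [555.4  68.1 269.3] [ 0.2 -0.  -0.8]
[557,68,275] [-0.002  0.    -0.006]
top 311 211 [310.95603771 207.33258746]
side 339 215 [339.09428403 201.04237324]
```

View pics/k.png

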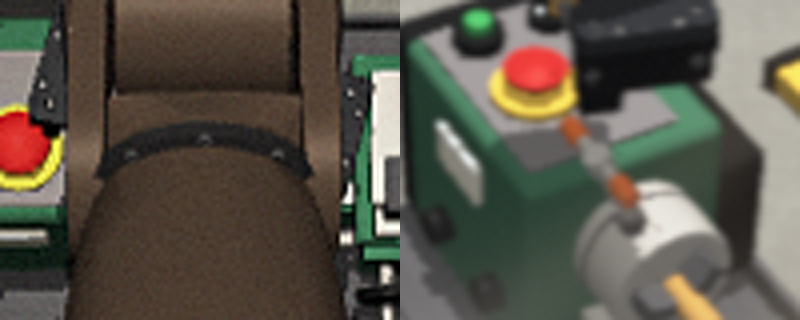

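The fingertips are about 3 cm directly above the key hub (crop 597,150). Dwell 2.5 s.

Call:
move_arm(
  plan=[
    [[0,0,0],[0,0,0],-1],
    [[0,0,0],[0,0,0],-1],
    [[0,0,0],[0,0,0],-1],
    [[0,0,0],[0,0,0],-1],
    [[0,0,0],[0,0,0],-1],
  ],
)

```text
t: 6.75
eef_pos: [556.1, 67.8, 271.5]
tcp_rot: [3.141, 0.0, 2.877]
ft_force: [0.3, 0.5, -0.5]
opening: 0.004
grip_force: 0.0
```

Call:
move_arm(
  plan=[
    [[0,0,0],[0,0,0],-1],
    [[0,0,0],[0,0,0],-1],
    [[0,0,0],[0,0,0],-1],
    [[0,0,0],[0,0,0],-1],
    [[0,0,0],[0,0,0],-1],
  ],
)

```text
t: 7.38
eef_pos: [556.1, 67.8, 271.4]
tcp_rot: [3.142, -0.0, 2.877]
ft_force: [0.0, 0.5, 0.6]
opening: 0.006
grip_force: 0.0
```

Call:
move_arm(
  plan=[
    [[0,0,0],[0,0,0],-1],
    [[0,0,0],[0,0,0],-1],
    [[0,0,0],[0,0,0],-1],
    [[0,0,0],[0,0,0],-1],
    [[0,0,0],[0,0,0],-1],
  ],
)

```text
t: 8.0
eef_pos: [556.1, 67.8, 271.4]
tcp_rot: [3.141, 0.0, 2.877]
ft_force: [0.6, -0.1, -0.0]
opening: 0.004
grip_force: 0.0
```

Call:
move_arm(
  plan=[
    [[0,0,0],[0,0,0],-1],
    [[0,0,0],[0,0,0],-1],
    [[0,0,0],[0,0,0],-1],
    [[0,0,0],[0,0,0],-1],
    [[0,0,0],[0,0,0],-1],
  ],
)

```text
t: 8.62
eef_pos: [556.1, 67.8, 271.4]
tcp_rot: [3.142, -0.0, 2.877]
ft_force: [-1.4, -0.7, -0.5]
opening: 0.005
grip_force: 0.0
```

```bash
python3 d.py "[556,68,330]" "[488,-363,330]"  "[488,-363,112]"
```

```text
8.625 [556.1  67.8 271.4] [-1.4 -0.7 -0.5]
[556,68,330] [ 0.     0.    -0.059]
[488,-363,330] [-0.047 -0.434 -0.059]
[488,-363,112] [-0.047 -0.434  0.159]
```

Call:
move_arm(
  plan=[
    [[0,0,0],[0,0,-0.04],-1],
    [[0,0,0],[-0.003,-0.03,-0.06],-1],
    [[0,0,0],[-0.009,-0.08,-0.06],-1],
    [[0,0,0],[-0.014,-0.13,-0.06],-1],
    [[0,0,0],[-0.02,-0.18,-0.06],-1],
  ],
)

```text
t: 9.25
eef_pos: [527.9, -112.5, 331.6]
tcp_rot: [3.141, 0.0, 2.877]
ft_force: [1.0, -0.4, 0.7]
opening: 0.004
grip_force: 0.0
```

Call:
move_arm(
  plan=[
    [[0,0,0],[-0.005,-0.05,0],-1],
    [[0,0,0],[-0.011,-0.1,0],-1],
    [[0,0,0],[-0.016,-0.15,0],-1],
    [[0,0,0],[-0.022,-0.2,0],-1],
    [[0,0,0],[-0.027,-0.25,0],-1],
  ],
)

```text
t: 9.88
eef_pos: [488.5, -361.1, 331.4]
tcp_rot: [3.142, 0.0, 2.877]
ft_force: [0.4, 0.6, 0.5]
opening: 0.006
grip_force: 0.0
```

```bash
python3 d.py "[488,-363,180]" "[488,-363,122]"
```

```text
9.875 [ 488.5 -361.1  331.4] [0.4 0.6 0.5]
[488,-363,180] [-0.    -0.002  0.151]
[488,-363,122] [ 0.    -0.002  0.209]
```

Call:
move_arm(
  plan=[
    [[0,0,0],[0,-0.002,0.05],-1],
    [[0,0,0],[0,-0.002,0.1],-1],
    [[0,0,0],[0,-0.002,0.14],-1],
    [[0,0,0],[0,-0.002,0.15],-1],
    [[0,0,0],[0,-0.002,0.15],-1],
  ],
)

```text
t: 10.5
eef_pos: [488.7, -361.6, 181.9]
tcp_rot: [-3.142, 0.0, 2.877]
ft_force: [0.3, 0.1, 0.8]
opening: 0.006
grip_force: 0.0
```

```bash
python3 d.py "[488,-363,122]"; python3 - <<'E'
from h import *
p=eyes.read_camera("side")
for r in eyes.cut_out(p,"key_home")[:1]: print(r["score"],r["uv"],atz(p,r["uv"],46))
u,v=proj(p,[488,-363,80]).round().astype(int); v=min(v,400)
cv2.imwrite("pics/b.png",cv2.resize(p["img"][v-80:v+80,u-100:u+100,::-1],(750,600),interpolation=cv2.INTER_CUBIC))
E
```

```text
10.5 [ 488.7 -361.6  181.9] [0.3 0.1 0.8]
[488,-363,122] [ 0.    -0.002  0.06 ]
0.53 [417.3, 433.4] [ 487.03973183 -363.41221932   46.        ]
```

View pics/b.png

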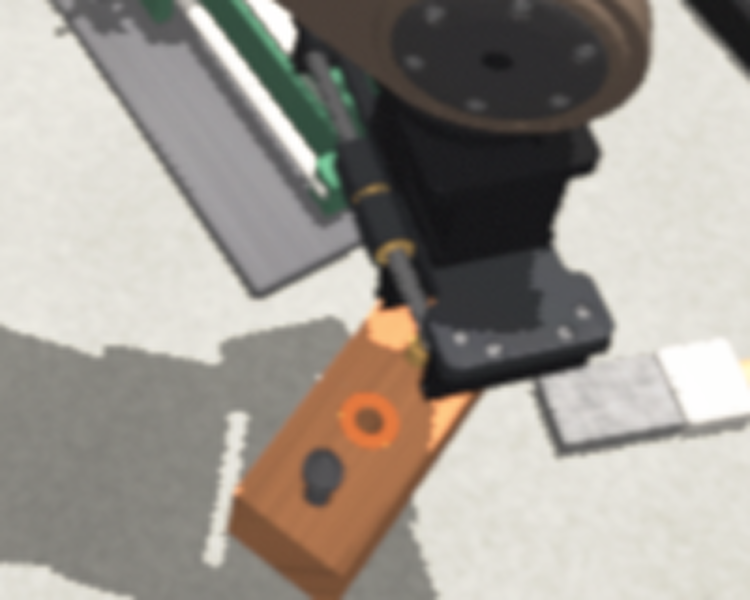

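```bash
python3 - <<'E'
from h import *
from scipy.spatial.transform import Rotation as R
p=eyes.read_camera("side"); s=readout.state(); r=R.from_euler("xyz",s["tcp_rot"])
u,v=proj(p,[488,-363,80]).round().astype(int); v=min(v,400)
for t in([0,0,19],[0,0,0],[37,-90,-59],[-37,-90,-59],[37,90,-59],[-37,90,-59]):
    X=s["eef_pos"]+r.apply(t); print(t,X.round(),((proj(p,X)-[u-100,v-80])*3.75).round())
E
```

```text
[0, 0, 19] [ 489. -362.  164.] [401. 300.]
[0, 0, 0] [ 489. -362.  183.] [407. 279.]
[37, -90, -59] [ 430. -439.  242.] [424. 427.]
[-37, -90, -59] [ 501. -458.  242.] [602. 387.]
[37, 90, -59] [ 477. -265.  242.] [276.  50.]
[-37, 90, -59] [ 548. -285.  242.] [431.  21.]
```

The picture shows the ring at crop pixel (370,420), matching (488,-363); the gripper body matches the projection and hides the fingers. Descend to 122 mm and dwell.

Call:
move_arm(
  plan=[
    [[0,0,0],[0,-0.001,0.03],-1],
    [[0,0,0],[0,-0.001,0.05],-1],
    [[0,0,0],[0,-0.001,0.06],-1],
    [[0,0,0],[0,-0.001,0.06],-1],
    [[0,0,0],[0,-0.001,0.06],-1],
  ],
)

```text
t: 11.28
eef_pos: [488.5, -362.7, 122.4]
tcp_rot: [-3.141, 0.001, 2.877]
ft_force: [-0.2, 0.4, 0.2]
opening: 0.0
grip_force: 0.0
```

Call:
move_arm(
  plan=[
    [[0,0,0],[0,0,0],-1],
    [[0,0,0],[0,0,0],-1],
    [[0,0,0],[0,0,0],-1],
    [[0,0,0],[0,0,0],-1],
    [[0,0,0],[0,0,0],-1],
  ],
)

```text
t: 11.9
eef_pos: [488.1, -362.4, 121.4]
tcp_rot: [3.141, -0.0, 2.877]
ft_force: [-0.4, -0.2, 0.3]
opening: 0.004
grip_force: 0.0
```

Call:
move_arm(
  plan=[
    [[0,0,0],[0,0,0],-1],
    [[0,0,0],[0,0,0],-1],
    [[0,0,0],[0,0,0],-1],
    [[0,0,0],[0,0,0],-1],
    [[0,0,0],[0,0,0],-1],
  ],
)

```text
t: 12.52
eef_pos: [488.1, -362.4, 121.4]
tcp_rot: [3.141, -0.0, 2.877]
ft_force: [0.4, -0.2, 0.5]
opening: 0.005
grip_force: 0.0
```

Call:
move_arm(
  plan=[
    [[0,0,0],[0,0,0],-1],
    [[0,0,0],[0,0,0],-1],
    [[0,0,0],[0,0,0],-1],
    [[0,0,0],[0,0,0],-1],
    [[0,0,0],[0,0,0],-1],
  ],
)

```text
t: 13.15
eef_pos: [488.2, -362.4, 121.4]
tcp_rot: [3.142, 0.0, 2.877]
ft_force: [-0.6, 0.2, -0.2]
opening: 0.007
grip_force: 0.0
```

Call:
move_arm(
  plan=[
    [[0,0,0],[0,0,0],-1],
    [[0,0,0],[0,0,0],-1],
    [[0,0,0],[0,0,0],-1],
    [[0,0,0],[0,0,0],-1],
    [[0,0,0],[0,0,0],-1],
  ],
)

```text
t: 13.78
eef_pos: [488.2, -362.4, 121.4]
tcp_rot: [3.141, 0.0, 2.877]
ft_force: [-0.2, 0.8, 0.9]
opening: 0.008
grip_force: 0.0
```

```bash
python3 -c "
from cell import env; print(env.job_done())"
```

```text
the job is handed in; nothing more can be done
None
```

I pushed the emergency stop in to its hard stop, then held the fingertips over the chuck key and over the empty orange-ringed hole for over 2 s each. I handed the job in at about 14 s; the force readings and camera views showed no contact with the key, the start button or anything else, but no verdict came back.

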